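# Hold the tea strainer over the mug

### The job

Take the tea strainer out of the utensil crate, carry it across the hob over the pots without touching them, and hold it by its handle above the mug on the board, level and centred, with its base about one centimetre above the rim and nothing touching the mug, so that I can pour the tea through it. Finish while still holding it there: do not set it down or let go. Leave everything else where it is.

Things in the scene. Friction and masses are not known exactly. Their poses are not given: they have to be found in the camera images.
- strainer: Tea strainer lying in the crate on its flat base, 88 to 150 g: perforated steel bowl 45 mm high, 52 mm wide at the base, 70 mm at the rim; black plastic handle along its own -x, from 31 to 146 mm from the bowl's axis, 12 mm wide (y), 9 mm thick; on the far side a wire ear to 49 mm along +x. Origin: centre of the underside of the base; z up through the mouth.
- strainer_grip (a point): A good place to grip the strainer: in the middle of the handle's section, 68 mm from the bowl's axis (own -x) and 40.5 mm above the underside of the base. Axes as the strainer's. The strainer's weight lies near the bowl's axis, so it pulls that end down a little.
- strainer_base (a point): Centre of the underside of the strainer's base (the strainer's origin). Axes as the strainer's.
- crate: Fixed open plywood utensil crate on the worktop, left or right of the hob: 302 mm (own x) by 250 mm (own y), 60 mm high, walls and floor 6 mm thick. Origin: centre of its underside. The utensils lie side by side in it, roughly along its y, their order varying.
- board: Fixed wooden chopping board on the other side of the hob: 300 mm (own x) by 250 mm (own y), 18 mm thick. The mug, the tumbler and the jar stand on it, in varying order. Origin: centre of its underside.
- mug: White ceramic mug with a side handle, the only vessel with one, standing upright on the board: 95 mm high, 86 mm wide at the rim, wall 4 mm, 290 to 440 g, loose. Origin: centre of its underside, z up, handle along its own +y.
- mug_rim (a point): Centre of the mug's mouth, level with its rim. Axes as the mug's.
- tumbler: Bystander: white ceramic tumbler without handle, 70 mm wide, 85 mm high, on the board. Origin: centre of its underside.
- jar: Bystander: closed white sugar jar with a steel cap, 72 mm wide, 95 mm high, on the board. Origin: centre of its underside.
- stockpot: Bystander: lidded steel stockpot on the rear zone of the hob between crate and board, 196 mm wide over the lid, 255 mm over its two side handles (along its own y), 155 mm high to the top of the lid knob. Origin: centre of its underside.
- teapot: Bystander: blue ceramic teapot on the front zone of the hob, body 120 mm wide, 210 mm long over spout (own -y) and handle (own +y), 132 mm high. Origin: centre of its underside.
- scoop: Bystander in the crate: small plain steel measuring scoop, solid cup 50 mm wide and 28 mm high, flat steel handle along its own -x to 97 mm. Origin: centre of the underside of the cup.
- spoon: Bystander in the crate: wooden spoon lying flat, bowl 38 mm wide and 10 mm high, handle along its own -x to 150 mm. Origin: under the middle of its bowl.
- peeler: Bystander in the crate beside the spoon's handle: vegetable peeler with black handle, 141 mm long (own x), 20 mm wide, 10 mm high. Origin: near its middle, on its underside.
- hob: Fixed two-zone black glass induction hob in the worktop between crate and board, 510 mm (own x) by 290 mm (own y), 4 mm thick. Origin: centre of its underside. Stockpot and teapot stand on it.

How it is judged:
By the outcome, as a careful person would: the job done as asked, in the order asked, and still so for the second after the job is handed in, while the arm keeps its last pose, push and grip.
It also fails if it takes over 45 s, if anything falls off the work surface, if the arm or the gripper's body presses on something with over 40 N, if the wrist force passes 120 N, or if a joint passes its speed limit or range.

### The arm

A 6-joint arm with a two-finger parallel gripper is mounted at the origin on the work surface. World frame = base frame: x ahead of the robot, y to its left, z up, the work surface at z = 0. Lengths are in m, angles in rad, forces in N, time in s.
With the tool pointing down it reaches from about 0.375 to 0.925 m from the base axis. Payload 5.7 kg.
Tool frame: the origin (TCP) lies on the centre line of the jaws, within the pads' length; the fingertips stand 14 mm ahead of it and the grasp point (between the pads) lies 5 mm behind it (env.tip_extent is the z of the fingertips in the tool frame, in m); z points along the fingers, y is the line along which they close (so a half turn about z gives the same grasp; the last joint's range is limited). The gripper opens to 88 mm and grips with 3 to 60 N. Pads are 20 mm wide; open, the fingers measure 115 mm over their backs; the gripper's body (75 mm by 178 mm) begins 61 mm behind the grasp point.
Start: joints at [-1.442, 0.359, 1.51, -0, 1.272, -0.115], TCP at [0.145, -0.582, 0.237] pointing down, gripper open.
Joint ranges: [-2.97, 2.97], [-1.01, 2.36], [0.21, 2.38], [-0.96, 4.11], [0.2, 2.71], [-2.98, 2.98]. Speed limits (rad/s): [2.39, 2.39, 3.14, 3.14, 3.14, 3.14].

### API

Orientations are given as a unit quaternion [x, y, z, w].
In Python, from bench import env gives the robot as it stands. Calls block until the motion is done:
- env.move_ptp(position, orientation): joint-space move of the TCP to a pose.
- env.servo_line(position, orientation=None, rate=0.15, contact_N=None): straight line of the TCP; orientation=None keeps the orientation; rate is the mean speed in m/s. With contact_N (N) it stops when the force on the tool has changed by that much, and returns True; else False.
- env.goto_joints(angles): joint-space move.
- env.move_gripper(opening): finger opening in m; the grip force is fixed at half the most; returns when the fingers have stopped.
- env.sleep(seconds).
- env.inverse_kinematics(position, orientation): joint angles nearest the present ones, or None.
- env.observe(): the state.
- env.capture(name): name is "side" or "top"; returns a dict with "image" (480x640x3 uint8, blue, green, red), "range_z" (480x640 float32, m along the optical axis (not along the pixel's ray), 0 where there is no reading), "intrinsics" (3x3 intrinsics, pixels), "k1" (the pictures are not rectified: a ray, as slopes to the right and down, at radius r is drawn at 1 + k1 r^2 times it, then the intrinsics apply), "R" (3x3) and "t" (3): a world point X has camera coordinates R X + t. Camera axes: x right, y down, z forward; pixel columns grow to the right and rows downward; lengths in m; the calibration is good to about 2 mm. A picture is of the moment at which its call begins.
A pose or a line that the arm cannot do raises env.PlanningError and nothing moves.
- env.close_job(): hands the job in; it is judged then, once.
The state is a dict: "clock": time; "joint_pos": joint angles; "qvel": joint speeds; "joint_torque": joint torques, N m; "position": TCP position; "orientation": TCP orientation; "force": force on the tool from outside, world axes, zero at the start; "torque": the same for the moment, N m; "finger_gap": finger opening in m; "grip_force": force on a finger pad.
Only numpy, scipy, OpenCV 4.12 (cv2) and the standard library are available. Lean on these libraries where they do the work, as an engineer would, in place of code of your own. Each camera call takes 0.05 s, during which the arm holds its last target. There are 200 camera calls.

## Working session

There is one attempt and no reset: what is moved stays moved. The work goes in short steps, each a Python script; the robot and the scene stay as the last script left them, time stands still between calls to the robot, and variables do not carry over. Pictures are saved under pics/ and viewed, at most 10 in all, crops included, and the job is handed in when it is done.

```bash
ls; mkdir -p pics; cat > h.py <<'E'
import numpy as np, cv2
from bench import env
def snap(n):
    c=env.capture(n); np.savez('%s.npz'%n,**{k:np.array(v) for k,v in c.items()}); return c
def rays(c,uv):
    uv=np.array(uv,float).reshape(-1,1,2); K=np.array(c['intrinsics'])
    p=cv2.undistortPoints(uv,K,np.array([float(c['k1']),0,0,0])).reshape(-1,2)
    return np.c_[p,np.ones(len(p))]
def world(c,uv,z=None):
    """by range if z None else on plane z"""
    d=rays(c,uv); R=np.array(c['R']); t=np.array(c['t']); o=-R.T@t
    D=d@R
    if z is None:
        uvi=np.round(np.array(uv)).astype(int).reshape(-1,2); s=np.array(c['range_z'])[uvi[:,1],uvi[:,0]]
    else: s=(z-o[2])/D[:,2]
    return o+D*s[:,None]
def cloud(c):
    v,u=np.mgrid[0:480,0:640]; uv=np.c_[u.ravel(),v.ravel()]
    return world(c,uv).reshape(480,640,3)
E
python3 - <<'E'
from h import *
for n in('top','side'):
    c=snap(n); cv2.imwrite(f'pics/{n}0.png',c['image']); R=np.array(c['R']);print(n,-R.T@c['t'],R[2],c['k1'],c['intrinsics'],(c['range_z']==0).mean())
print(env.observe())
E
```

```text
bench.py
pics
top [ 0.42798225 -0.00562658  1.11471532] [ 0.09068534  0.0134572  -0.99578867] -0.03388125873664776 [[492.38990417   0.         328.90828218]
 [  0.         492.38990417 239.71168954]
 [  0.           0.           1.        ]] 0.0038736979166666668
side [ 0.3182572  -0.73614326  0.57106439] [ 0.21875121  0.81567226 -0.53556202] -0.07787761056032035 [[440.40933586   0.         328.36765717]
 [  0.         440.40933586 237.45048593]
 [  0.           0.           1.        ]] 0.0038736979166666668
{'clock': 0.1, 'joint_pos': array([-1.44212184e+00,  3.59448239e-01,  1.51127838e+00, -1.51054320e-06,
        1.27250826e+00, -1.15111864e-01]), 'qvel': array([-0.0004825 , -0.00236981, -0.00423892, -0.00133098, -0.00078409,
       -0.00047427]), 'joint_torque': array([ 7.45019188e-04, -5.16356421e+01, -2.71406901e+01,  6.77262386e-02,
        2.76180287e-02, -3.07643984e-05]), 'position': array([ 0.14473768, -0.58168504,  0.23590199]), 'orientation': array([ 9.92579859e-01,  1.21591730e-01, -6.28989733e-06, -8.21088984e-04]), 'force': array([-0.0948113 , -0.42420731,  0.47563597]), 'torque': array([-0.00597089, -0.03897573, -0.00653331]), 'grip_force': 0.0, 'finger_gap': 0.08792700723777455}
```

View pics/top0.png

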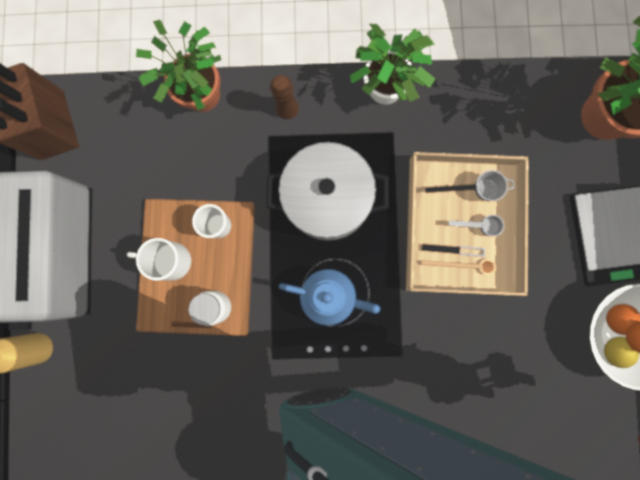

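View pics/side0.png

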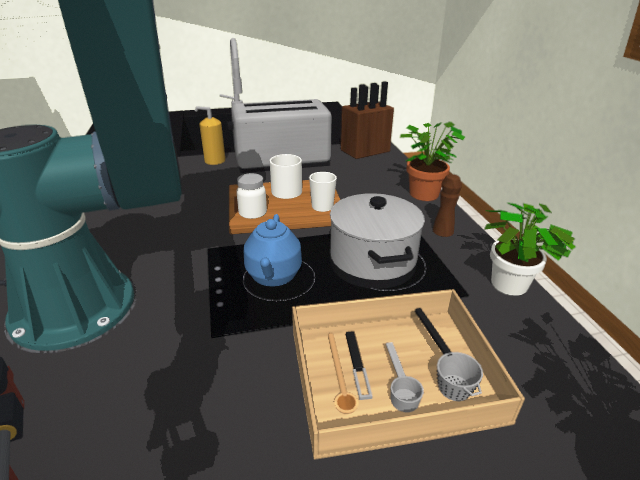

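The top view shows the strainer in the crate, bowl near (492,186), with a black handle running left to (425,190). The stockpot is at (327,190), the teapot at (327,297) and the mug at (165,259) with its handle at (132,255). The side view shows the bowl at (459,377), the handle up to (418,312) and the mug at (286,175). Next I measure these.

```bash
cat > meas.py <<'E'
from h import *
def tri(p,q,a,b):
    "closest point of two rays"
    out=[]
    for c,uv in((p,a),(q,b)):
        R=np.array(c['R']); out.append((-R.T@c['t'],(rays(c,[uv])@R)[0]))
    (o1,d1),(o2,d2)=out; s=np.linalg.lstsq(np.c_[d1,-d2],o2-o1,rcond=None)[0]
    x,y=o1+s[0]*d1,o2+s[1]*d2; return (x+y)/2,np.linalg.norm(x-y)
E
python3 - <<'E'
from meas import *
np.set_printoptions(precision=4,suppress=True)
T=dict(np.load('top.npz'));S=dict(np.load('side.npz'))
def comps(c,m,box):
    u0,v0,u1,v1=box; M=np.zeros(m.shape,np.uint8); M[v0:v1,u0:u1]=m[v0:v1,u0:u1]
    n,l,st,ce=cv2.connectedComponentsWithStats(M); 
    i=1+np.argmax(st[1:,4]); return l==i,st[i]
H={}
for n,c,box in(('top',T,(416,175,482,200)),('side',S,(405,300,455,360))):
    g=c['image'].max(2); m,st=comps(c,g<70,box); vu=np.argwhere(m); uv=vu[:,::-1]
    ln=cv2.fitLine(uv.astype(np.float32),cv2.DIST_L2,0,.01,.01).ravel()
    s=(uv-ln[2:])@ln[:2]; a,b=ln[2:]+ln[:2]*s.min(),ln[2:]+ln[:2]*s.max()
    P=cloud(c)[m]; print(n,'handle',st,a,b,'range z med',np.median(P[:,2]),'xy',np.median(P,0)); H[n]=(a,b)
    if n=='top': print(' ends on z=.05',world(c,[a,b],.0505))
for i in(0,1): print('tri',tri(T,S,H['top'][i],H['side'][i]))
# clouds
C=cloud(T); D=cloud(S)
for nm,(u0,v0,u1,v1),z in(('bowl',(470,165,520,205),.044),('mug',(120,230,200,285),.105),('tumb',(190,200,235,245),.09),('jar',(185,285,235,330),.1),('pot',(262,130,395,245),.1),('tea',(270,255,390,335),.06),('crate',(400,145,535,300),.054),('board',(132,190,258,340),.012)):
    P=C[v0:v1,u0:u1].reshape(-1,3); P=P[P[:,2]>z]
    r=cv2.minAreaRect(P[:,:2].astype(np.float32)); print(nm,len(P),'zq',np.percentile(P[:,2],[5,50,95,99.5]),'rect',r, P.min(0),P.max(0))
cv2.imwrite('pics/z.png',cv2.hconcat([cv2.resize(T['image'][225:290,110:210],(400,260),interpolation=2),cv2.resize(T['image'][155:220,415:515],(400,260),interpolation=2)]))
E
```

```text
top handle [427 185  48   6 133] [426.9671 189.4549] [474.0972 186.612 ] range z med 0.05080552706246899 xy [ 0.6308 -0.2685  0.0508]
 ends on z=.05 [[ 0.6293 -0.2086  0.0505]
 [ 0.6328 -0.312   0.0505]]
side handle [415 308  35  46 356] [416.4259 308.7048] [446.9425 352.733 ] range z med 0.05133733439456056 xy [ 0.6271 -0.2659  0.0513]
tri (array([ 0.6269, -0.2076,  0.0515]), np.float64(0.004539177370556477))
tri (array([ 0.6327, -0.3126,  0.0474]), np.float64(0.0014703125299977218))
bowl 271 zq [0.0449 0.0503 0.0545 1.1147] rect ((0.529985785484314, -0.2046806514263153), (0.06881991028785706, 0.44200992584228516), 35.98225784301758) [ 0.428  -0.3979  0.0441] [ 0.6682 -0.0056  1.1147]
mug 353 zq [0.1064 0.1118 1.1147 1.1147] rect ((0.48914632201194763, 0.19994688034057617), (0.41714248061180115, 0.09999043494462967), 86.910400390625) [ 0.428  -0.0056  0.1051] [0.5434 0.4085 1.1147]
tumb 295 zq [0.0916 0.1016 0.106  1.1147] rect ((0.5057961344718933, 0.14046216011047363), (0.33104026317596436, 0.06792058795690536), 61.92884063720703) [ 0.428  -0.0056  0.0903] [0.603  0.291  1.1147]
j
[... 321 characters left out ...]
737784862518), 40.301795959472656) [ 0.428  -0.1169  0.1   ] [0.7213 0.1374 1.1147]
tea 2753 zq [0.075  0.1007 0.1209 1.1147] rect ((0.40366601943969727, 0.01388847827911377), (0.11522026360034943, 0.18639223277568817), 14.85672378540039) [ 0.3454 -0.0883  0.0602] [0.4611 0.1164 1.1147]
crate 1676 zq [0.0551 0.0596 0.0647 1.1147] rect ((0.5589770078659058, -0.21821387112140656), (0.4045739769935608, 0.30301690101623535), 85.74687957763672) [ 0.3943 -0.4291  0.054 ] [ 0.7115 -0.0056  1.1147]
board 14794 zq [0.0146 0.0187 0.1119 0.1168] rect ((0.47130173444747925, 0.21531210839748383), (0.44643884897232056, 0.301412433385849), 86.40653228759766) [ 0.3214 -0.0056  0.012 ] [0.6331 0.4443 1.1147]
```

View pics/z.png

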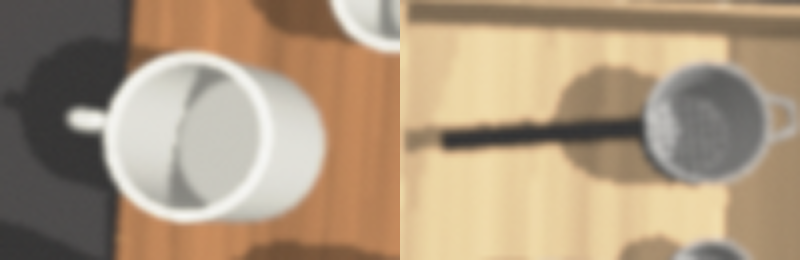

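The left crop shows the mug rim as an ellipse centred near full-image pixel (157,259). The right crop shows the strainer's bowl rim centred near (491.7,185.7), and the handle end at (426,190).

```bash
cat >> meas.py <<'E'
from scipy.optimize import least_squares
def circ(P):
    f=lambda p:np.hypot(P[:,0]-p[0],P[:,1]-p[1])-p[2]
    return least_squares(f,[*P[:,:2].mean(0),.04],loss='soft_l1',f_scale=.002).x
def rimfit(c,box,z0,z1,r):
    "points of the cloud in a height band near the wall; also pixels onto plane"
    u0,v0,u1,v1=box; P=cloud(c)[v0:v1,u0:u1].reshape(-1,3); P=P[(P[:,2]>z0)&(P[:,2]<z1)]
    for _ in range(3):
        q=circ(P); P=P[abs(np.hypot(*(P[:,:2]-q[:2]).T)-r)<.008]
    return q,len(P),np.median(P[:,2])
E
python3 - <<'E'
from meas import *
np.set_printoptions(precision=4,suppress=True)
T=dict(np.load('top.npz'));S=dict(np.load('side.npz'))
print('mug',rimfit(T,(135,230,200,285),.106,.125,.042),rimfit(S,(265,150,306,175),.106,.125,.042))
print('bowl',rimfit(T,(472,165,512,205),.044,.06,.034),rimfit(S,(430,345,485,385),.044,.06,.034))
# tri of rim centres (ellipse fits of bright/edge contours)
def ell(c,box,fn):
    u0,v0,u1,v1=box; m=np.zeros((480,640),np.uint8); m[v0:v1,u0:u1]=fn(c)[v0:v1,u0:u1]
    return m
# mug: outer rim in top by z mask
res={}
for n,c,box in(('top',T,(135,230,200,285)),('side',S,(262,145,310,180))):
    m=ell(c,box,lambda c:((cloud(c)[...,2]>.106)&(cloud(c)[...,2]<.125)).astype(np.uint8))
    e=cv2.fitEllipse(cv2.convexHull(np.argwhere(m)[:,::-1].astype(np.int32)))
    res[n]=e[0]; print(n,e, world(c,[e[0]],.113))
print('mug tri',tri(T,S,res['top'],res['side']))
print('rim hand-read',world(T,[(156.8,259)],.113),world(T,[(491.6,185.6)],.051))
q=[];
for z in(.0465,):
  for yaw in range(0,360,15):
    pass
E
```

```text
mug (array([0.49  , 0.3628, 0.0412]), 320, np.float64(0.11171613876593345)) (array([0.4881, 0.3623, 0.041 ]), 213, np.float64(0.11107792737660288))
bowl (array([ 0.6349, -0.3498,  0.0328]), 232, np.float64(0.05011428642146709)) (array([ 0.6327, -0.3506,  0.0327]), 422, np.float64(0.05038383758858361))
top ((167.72213745117188, 252.2587890625), (42.91672134399414, 70.97647857666016), 59.94670486450195) [[0.5025 0.34   0.113 ]]
side ((278.4874267578125, 166.087158203125), (21.749134063720703, 45.82606887817383), 70.4103012084961) [[0.4643 0.3262 0.113 ]]
mug tri (array([0.4851, 0.3449, 0.1045]), np.float64(0.03611499798351768))
rim hand-read [[0.4892 0.3627 0.113 ]] [[ 0.6339 -0.3504  0.051 ]]
```

```bash
cat >> h.py <<'E'
from scipy.spatial.transform import Rotation as Ro
def ori(hd,pitch=0.,flip=1):
    "tool down, closing axis across handle direction hd (xy); pitch about closing axis"
    y=flip*np.array([-hd[1],hd[0],0])/np.hypot(*hd); z=np.array([0,0,-1.]); x=np.cross(y,z)
    return (Ro.from_rotvec(y*pitch*flip)*Ro.from_matrix(np.c_[x,y,z])).as_quat()
HD=np.array([-.034,1.]); GR=np.array([.6317,-.282,.0415]); MG=np.array([.4892,.3626])
E
python3 - <<'E'
from h import *
np.set_printoptions(precision=3,suppress=True)
G=GR
for f in(1,-1):
    q=ori(HD,0,f)
    for p in(G+[0,0,.12],G,[.632,-.282,.27],[.56,.07,.27],[*(MG+[0,.068]),.27]): print(f,env.inverse_kinematics(np.array(p),q))
E
```

```text
1 [-0.52   0.554  1.375 -0.     1.212  2.588]
1 [-0.52   0.685  1.464 -0.     0.993  2.588]
1 [-0.519  0.469  1.249 -0.     1.424  2.588]
1 None
1 [ 0.616  0.408  1.348 -0.     1.386 -2.56 ]
-1 [-0.52   0.554  1.375 -0.     1.212 -0.554]
-1 [-0.52   0.685  1.464 -0.     0.993 -0.554]
-1 [-0.519  0.469  1.249 -0.     1.424 -0.553]
-1 [ 0.002  0.279  1.544 -0.     1.319 -0.032]
-1 [ 0.616  0.408  1.348 -0.     1.386  0.582]
```

```bash
python3 - <<'E'
from meas import *
np.set_printoptions(precision=4,suppress=True)
q=ori(HD,0,-1)
env.move_ptp(GR+[0,0,.14],q); env.move_gripper(.045)
print(env.servo_line(GR,q,rate=.12,contact_N=8)); o=env.observe(); f0=o['force'];print(o['position'],o['clock'])
env.move_gripper(0.); o=env.observe(); print('gap',o['finger_gap'],o['grip_force'],o['force']-f0)
env.servo_line(GR+[0,0,.015],q,rate=.04)
env.servo_line(np.array([GR[0],GR[1],.29]),q,rate=.12); env.sleep(.3)
o=env.observe(); print('gap',o['finger_gap'],o['grip_force'],o['force']-f0,o['torque'],o['position'],o['clock'])
for n in('top','side'): cv2.imwrite(f'pics/{n}1.png',snap(n)['image'])
a=cv2.imread('pics/side1.png'); b=cv2.imread('pics/top1.png')
cv2.imwrite('pics/c1.png',cv2.hconcat([cv2.resize(a[80:380,340:640],(400,400)),cv2.resize(b[80:280,400:600],(400,400))]))
E
```

```text
False
[ 0.6324 -0.2824  0.0424] 4.3
gap 0.011877972435688375 29.999734461307526 [-1.1654  0.9729 -0.4169]
gap 0.01159910658574389 29.99954581260681 [-0.2192 -0.1687 -1.1938] [-0.0326 -0.0846 -0.0386] [ 0.6316 -0.282   0.2898] 7.8417
```

View pics/c1.png

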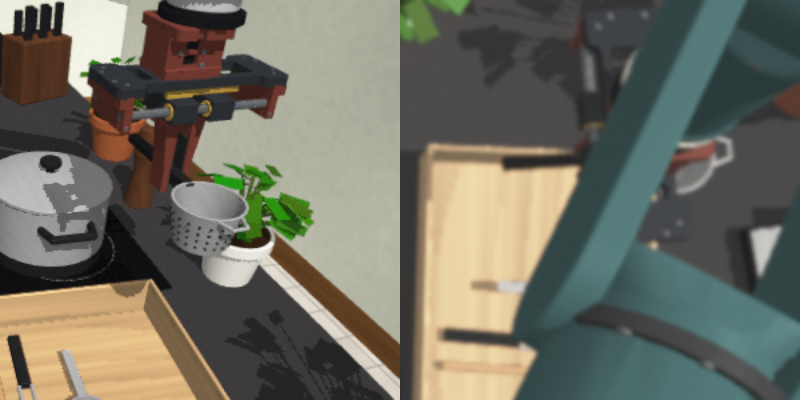

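The strainer is held with its bowl toward -y. In the side view the bowl is around (500,240) and clear of everything, and the handle tail is at (448,186). Next I measure tilt.

```bash
cat >> meas.py <<'E'
def cone(P,x0):
    "fit strainer pose: outer surface r=26+9*h/45mm, h in 0..45. params: base centre, two tilts"
    P=P.copy()
    def f(p,P):
        Rm=Ro.from_euler('xy',p[3:5]).as_matrix(); L=(P-p[:3])@Rm
        r=np.hypot(L[:,0],L[:,1]); 
        h=np.clip(L[:,2],0,.045); return np.hypot(r-(.026+.2*h),L[:,2]-h)
    return least_squares(f,x0,args=(P,),loss='soft_l1',f_scale=.001)
def rimplane(P,c,n=24):
    a=np.arctan2(P[:,1]-c[1],P[:,0]-c[0]); out=[]
    for k in range(n):
        m=abs((a-2*np.pi*k/n+np.pi)%(2*np.pi)-np.pi)<np.pi/n
        if m.sum()>5: out.append(P[m][np.argsort(-P[m,2])[:3]].mean(0))
    out=np.array(out); A=np.c_[out[:,:2]-c[:2],np.ones(len(out))]
    f=lambda p:A@p-out[:,2]
    return least_squares(f,[0,0,out[:,2].mean()],loss='soft_l1',f_scale=.001).x,len(out)
E
python3 - <<'E'
from meas import *
np.set_printoptions(precision=4,suppress=True)
S=dict(np.load('side.npz')); C=cloud(S); o=env.observe(); g=o['position'].copy(); g[2]+=.005
hd=HD/np.hypot(*HD); c=g[:2]-.068*hd; print('grip',g,'exp base',c,g[2]-.0405)
v,u=np.mgrid[0:480,0:640]
m=(np.hypot(C[...,0]-c[0],C[...,1]-c[1])<.045)&(abs(C[...,2]-(g[2]-.018))<.045)
P=C[m]; print(len(P),P.min(0),P.max(0),u[m].min(),u[m].max(),v[m].min(),v[m].max())
r=cone(P,[*c,g[2]-.0405,0,0]); print('cone',r.x,np.median(abs(r.fun)))
print('rimplane',rimplane(P,c))
m2=(S['image'].max(2)<70)&(abs(C[...,0]-g[0])<.02)&(C[...,1]>g[1]+.025)&(C[...,1]<g[1]+.09)&(abs(C[...,2]-g[2])<.03)
Q=C[m2];print('tail',len(Q),Q.min(0),Q.max(0),np.polyfit(Q[:,1],Q[:,2],1) if len(Q)>9 else'', Q.mean(0))
E
```

```text
grip [ 0.6317 -0.282   0.2949] exp base [ 0.634 -0.35 ] 0.2544392575232273
2655 [ 0.5988 -0.394   0.254 ] [ 0.6684 -0.3057  0.3016] 467 526 212 272
cone [ 0.6329 -0.3508  0.2605  0.0123 -0.0113] 0.0007720635010525501
rimplane (array([0.001 , 0.0062, 0.3003]), 24)
tail 196 [ 0.6216 -0.2569  0.2917] [ 0.636  -0.2057  0.3017] [0.0257 0.3043] [ 0.626  -0.2312  0.2983]
```

```bash
cat > chk.py <<'E'
from meas import *
np.set_printoptions(precision=4,suppress=True)
def chk(tag):
    o=env.observe(); g=o['position'].copy(); g[2]+=.005; print('TCP',o['position'],'gap',o['finger_gap'],'t',o['clock'])
    hd=HD/np.hypot(*HD); c=g[:2]-.068*hd
    for n in('top','side'):
        K=snap(n); cv2.imwrite(f'pics/{n}{tag}.png',K['image']); C=cloud(K)
        m=(np.hypot(C[...,0]-c[0],C[...,1]-c[1])<.04)&(abs(C[...,2]-(g[2]-.018))<.045)
        P=C[m]
        if len(P)<50: print(n,'few',len(P)); continue
        rp,k=rimplane(P,c); R=P[P[:,2]>rp[2]-.004+(P[:,:2]-c)@rp[:2]]
        q=circ(R); w=R[abs(np.hypot(*(R[:,:2]-q[:2]).T)-.034)<.006]
        if len(w)>20: q=circ(w)
        print(n,len(P),'rimplane',rp,k,'exp c',c,'rim circ',q,len(w),'P z min/max',np.percentile(P[:,2],[1,99]))
        r=cone(P,[*c,g[2]-.0405,0,0]); print('  cone',r.x,np.median(abs(r.fun)))
        m2=(K['image'].max(2)<70)&(abs(C[...,0]-g[0])<.02)&(C[...,1]>g[1]+.025)&(C[...,1]<g[1]+.09)&(abs(C[...,2]-g[2])<.03); Q=C[m2]
        if len(Q)>20: print('  tail',len(Q),np.polyfit(Q[:,1],Q[:,2],1)[0],np.polyfit(Q[:,1],Q[:,0],1)[0],Q.mean(0))
        m3=(np.hypot(C[...,0]-MG[0],C[...,1]-MG[1])<.05)&(C[...,2]>.106)&(C[...,2]<.12)
        if m3.sum()>40: print('  mug',circ(C[m3]),m3.sum(),np.median(C[m3][:,2]),np.percentile(C[m3][:,2],98))
E
python3 - <<'E'
from chk import *
q=ori(HD,0,-1)
hd=HD/np.hypot(*HD); t=MG+.068*hd
env.servo_line(np.array([*t,.29]),q,rate=.14)
env.servo_line(np.array([*t,.22]),q,rate=.08); env.sleep(.3)
chk('2')
a=cv2.imread('pics/side2.png'); b=cv2.imread('pics/top2.png')
cv2.imwrite('pics/c2.png',cv2.hconcat([cv2.resize(a[50:250,180:380],(400,400)),cv2.resize(b[150:350,80:280],(400,400))]))
E
```

```text
TCP [0.487  0.4307 0.2204] gap 0.01200553058570931 t 14.6083
top 1213 rimplane [-0.0031  0.0068  0.2306] 24 exp c [0.4893 0.3627] rim circ [0.4904 0.3618 0.033 ] 232 P z min/max [0.1845 0.2318]
  cone [ 0.4896  0.3559  0.1893 -0.1094  0.0122] 0.0019216668577040352
  mug [0.4899 0.3627 0.041 ] 214 0.11204978416387079 0.11580029315242336
side 520 rimplane [-0.0096  0.0114  0.2287] 20 exp c [0.4893 0.3627] rim circ [0.4879 0.361  0.0331] 112 P z min/max [0.1874 0.2301]
  cone [0.4876 0.363  0.1896 0.0605 0.0111] 0.001189624665358555
  mug [0.4881 0.3622 0.0411] 207 0.11131327679276076 0.11522301068913747
```

View pics/c2.png

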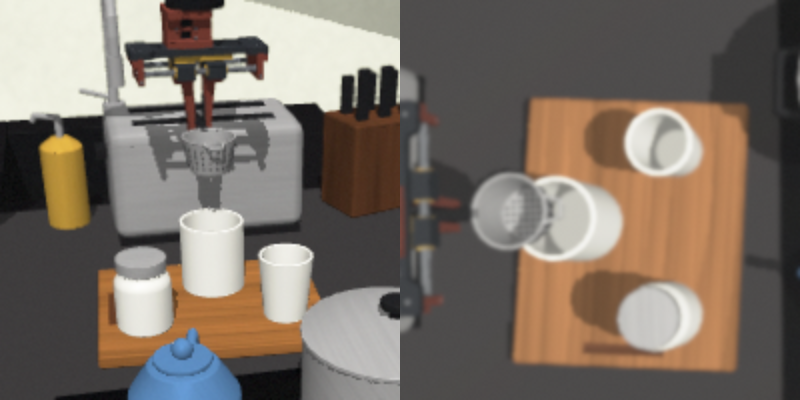

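The strainer hangs centred about 70 mm above the mug and clear of everything. Side view: bowl (284,125), mug (286,175). It's tilted about 0.5° bowl-down, so I correct the pitch, shift +1 mm in y, and lower.

```bash
python3 - <<'E'
from chk import *
q=(Ro.from_rotvec([-.009,0,0])*Ro.from_quat(ori(HD,0,-1))).as_quat()
env.servo_line(np.array([.4869,.4316,.1800]),q,rate=.05)
f0=env.observe()['force']
print(env.servo_line(np.array([.4869,.4316,.1594]),q,rate=.03,contact_N=3)); env.sleep(.4)
print(env.observe()['force']-f0,env.observe()['qvel'])
chk('3')
a=cv2.imread('pics/side3.png'); b=cv2.imread('pics/top3.png')
cv2.imwrite('pics/c3.png',cv2.hconcat([cv2.resize(a[110:210,236:336],(400,400),interpolation=2),cv2.resize(b[210:310,100:200],(400,400),interpolation=2)]))
E
```

```text
False
[0.1503 0.1133 1.2294] [-0.0001 -0.0001  0.0027 -0.0001 -0.0008 -0.0005]
TCP [0.487  0.4316 0.1595] gap 0.011693462313745922 t 16.8917
top 1113 rimplane [ 0.0049 -0.0007  0.1702] 24 exp c [0.4893 0.3637] rim circ [0.4903 0.3628 0.0332] 196 P z min/max [0.11   0.1716]
  cone [ 0.4891  0.3574  0.1278 -0.1148  0.0228] 0.002186396767419385
  mug [0.4901 0.3628 0.0411] 188 0.11201698917937064 0.11576527918396062
side 577 rimplane [-0.0161  0.0054  0.1701] 22 exp c [0.4893 0.3637] rim circ [0.488  0.3622 0.0332] 110 P z min/max [0.1023 0.1718]
  cone [0.4886 0.3643 0.1258 0.0341 0.0038] 0.0015968249846114238
  mug [0.488  0.3616 0.0408] 154 0.11095430536149367 0.1152625832467702
```

View pics/c3.png

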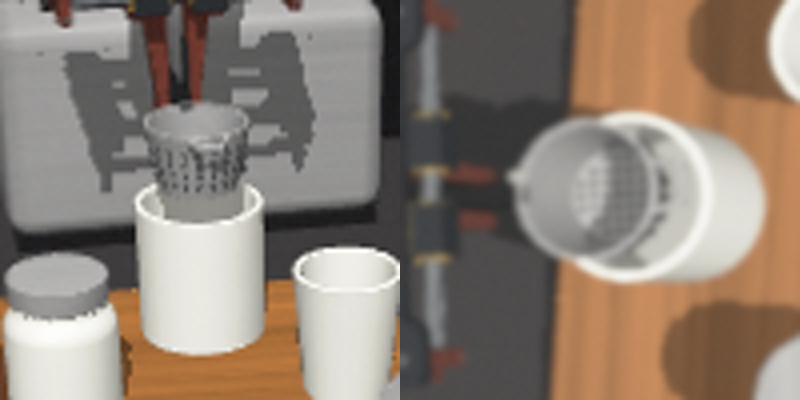

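The strainer is level and centred over the mug. In the side view its base sits just above the rim and nothing touches; in the top view the fitted rim centres agree within 1 mm.

```bash
python3 -c "
from bench import env
print(env.close_job())"
```

```text
the job is handed in; nothing more can be done
None
```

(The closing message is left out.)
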